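# Read the solid on a proof with a hand densitometer

## Task

Take the hand densitometer out of its cradle and take a reading from the proof on the sloping desk: first zero it on bare paper by holding its foot flat against the slope over the empty outlined square, pressed down until its sprung shoe is pushed in, for about a second. Then lift it clear of the paper, carry it to the large solid dark square at the other end of the test strip and press it down there in the same way, tilted to sit flush with the slope. Press gently, disturb nothing else, and finish while still holding the meter pressed flush on the dark square: do not let go of it.

Things in the scene. Friction and masses are not known exactly. Their poses are not given: they have to be found in the camera images.
- meter_mid (a point): grip point of the densitometer: on its long axis, 62 mm above the underside of its shoe and 22 mm below its top; x out of its back (the display is on the -x side), y to its side, z up its long axis. Its body has flat sides 40 mm apart along y from 14 to 84 mm above the underside; along x it is 46 mm (56 mm below a height of 44 mm). Grip it across y at this height or a little higher
- meter: the densitometer: a loose upright grey and black instrument, 85 mm tall, about 0.25 kg, standing upright in its cradle; origin at the centre of the underside of its shoe (shoe out), axes as meter_mid
- window (a point): the measuring window: centre of the flat underside of the shoe, a 60 (x) by 46 (y) by 7 mm foot plate below the body; z points up into the meter
- shoe (a joint): how far the sprung shoe is pushed into the meter, in m: 0 is fully out (as it stands in the cradle), 0.006 is fully in; it begins to move at about 4 N and is fully in at about 9 N
- cradle: the meter's low plastic cradle, 108 (x) by 84 (y) mm, 14 mm high, fixed; the meter stands in a well 68 by 54 mm whose floor (a white tile) is 10 mm above the table; origin under its centre, z up
- desk: tilting desk fixed to the table: wooden frame 300 (x) by 356 (y) mm and a board 360 mm wide, 310 mm up the slope, hinged at its front (-x) edge and clamped firmly at some slope of 15 to 35 degrees, rising towards +x. A steel quadrant stands 199 mm to each side of the middle; a ledge 14 mm high on the board's low edge, two clips on its top edge. Origin under the frame's centre, z up
- bare (a point): centre of the empty outlined square of bare paper, 44 mm, at one end (-y side of the board) of the test strip on the proof, on the paper's surface, 90 mm up the slope from the hinge; x points up the slope, y along the strip towards the solid square, z square out of the paper
- solid (a point): centre of the solid dark square, 36 mm, the largest printed patch of the test strip, at its other end (+y side of the board), 200 mm from point bare along y, on the paper's surface; axes as point bare
- dish: white ceramic saucer with a black ink stain in it, 124 mm across and 22 mm high, loose; origin under its centre
- bottle_a: ink bottle, 36 mm across, 75 mm high, loose; origin under its centre
- bottle_b: ink bottle like bottle_a
There are look-alikes about, which are no part of the job. Of the things like the meter, leave any that is blue; of the rest the larger one is meant.

How it is judged:
By the outcome, as a careful person would: the job done as asked, in the order asked, and still so for the second after the job is handed in, while the arm keeps its last pose, push and grip.
It also fails if it takes over 48 s, if anything falls off the work surface, if the arm or the gripper's body presses on something with over 40 N, if the wrist force passes 120 N, or if a joint passes its speed limit or range.

## Robot

A 6-joint arm with a two-finger parallel gripper is mounted at the origin on the work surface. World frame = base frame: x ahead of the robot, y to its left, z up, the work surface at z = 0. Lengths are in m, angles in rad, forces in N, time in s.
With the tool pointing down it reaches from about 0.25 to 0.775 m from the base axis. Payload 4 kg.
Tool frame: the origin (TCP) lies on the centre line of the jaws, within the pads' length; the fingertips stand 25 mm ahead of it and the grasp point (between the pads) lies 6 mm ahead of it; z points along the fingers, y is the direction in which the jaws open and shut (so a half turn about z gives the same grasp; the last joint's range is limited). The gripper opens to 85 mm and grips with 20 to 120 N. Pads are 22 mm wide; open, the fingers measure 114 mm over their backs; the gripper's body (76 mm by 85 mm) begins 54 mm behind the grasp point. The pads swing forward as they close: fully open they stand 13 mm farther back than shut.
Start: joints at [1.174, 0.087, 1.371, -0, 1.684, -0.103], TCP at [0.159, 0.526, 0.256] pointing down, gripper open.
Joint ranges: [-3.1, 3.1], [-0.76, 2.03], [0.27, 2.55], [-1.08, 4.22], [0.17, 2.65], [-2.57, 2.57]. Speed limits (rad/s): [2.79, 2.79, 3.14, 3.14, 3.14, 3.14].

## Interface

Orientations are given as a unit quaternion [w, x, y, z].
In Python, from plant import r gives the robot as it stands.
- The arm moves only by the tool drive_tool, never from a script. Its argument "plan" is a list that holds one entry, the list of rows, each a list of 7 numbers: the shift along the tool's x, y, z in mm, then the turn, a rotation vector about the tool's x, y, z in degrees, then the finger opening in mm, from 0 to 85.4. A call has 1 to 8 rows; each row shifts and turns the commanded pose from where the row before left it, along the tool's axes as they then stand; what a row does not reach is not made up. A row lasts 1/12 s, in which the tool goes at most 41.7 mm and 7.16 degrees, less where a joint would pass 70% of its speed; a pose out of reach is approached as far as the arm can. A call is refused whole if a number of a shift passes 41.7 or a number of a turn 7.16, either way. A call with a gripper value outside its range is refused whole. The fingers move at their own pace and stop on an object; the grip force is fixed at half the most. Time passes only in rows, so rows that do not move let the fingers close. It gives the time, the measured TCP pose, the force and the opening at its end, in the units of the state.
- r.get_state(): the state, without advancing time (a new reading comes with each control period).
- r.snapshot(name): name is "scene" or "top" or "wrist"; returns a dict with "color" (400x640x3 uint8, red, green, blue), "fx", "fy", "cx", "cy" (pixels), "T" (4x4, takes a point from camera to world coordinates); the wrist camera has in their place "mount" (4x4, takes a point from camera to tool coordinates, whose origin is the TCP and whose axes are the flange's). Camera axes: x right, y down, z forward; pixel columns grow to the right and rows downward; lengths in m; the calibration is good to about 2 mm. A picture is of the moment at which its call begins: read the wrist's pose just before it. There is no depth.
- r.hand_in(): hands the job in, once; it reports no verdict.
The state is a dict: "clock": time; "qpos": joint angles; "joint_vel": joint speeds; "joint_torque": joint torques, N m; "tool_pos": TCP position; "tcp_rot": TCP orientation; "wrist_force": force on the tool from outside, world axes, zero at the start; "wrist_torque": the same for the moment, N m; "width": finger opening in m.
Only numpy, scipy, OpenCV 4.12 (cv2) and the standard library are available. Lean on these libraries where they do the work, as an engineer would, in place of code of your own. Each camera call takes 0.05 s, during which the arm holds its last target.

## Working session

There is one attempt and no reset: what is moved stays moved. The work goes in short steps, Python scripts to look and compute and a tool call to move; the robot and the scene stay as the last step left them, time stands still between calls to the robot, and variables do not carry over. Pictures are saved under pics/ and viewed, and the job is handed in when it is done.

Besides the shell and the picture viewer there is one more tool, called after "Call:" as name(argument=value, ...) on one line, values as JSON. drive_tool: Moves the arm, as the interface text tells. Its arguments: {"type":"object","properties":{"plan":{"type":"array","items":{"type":"array","items":{"type":"array","items":{"type":"number"}}}}},"required":["plan"]}

```bash
mkdir -p pics; ls; python3 - <<'E'
from plant import r
import cv2
print(r.get_state())
for n in ("scene","top","wrist"):
    s=r.snapshot(n); cv2.imwrite(f"pics/{n}0.png",s["color"][:,:,::-1])
    print(n,{k:(v.tolist() if hasattr(v,'tolist') else v) for k,v in s.items() if k!="color"})
E
```

```text
pics
{'clock': 0.0, 'qpos': array([ 1.17390586e+00,  8.79953492e-02,  1.37230734e+00,  3.69137985e-06,
        1.68360683e+00, -1.03126758e-01]), 'joint_vel': array([-0.00079562, -0.000459  ,  0.00124404,  0.0007297 , -0.00029909,
        0.00152398]), 'joint_torque': array([ 2.15208573e-03, -3.51886117e+01, -3.13262129e+01, -1.04493602e-04,
        1.12200034e-02, -4.75856964e-06]), 'tool_pos': array([0.15909613, 0.52600963, 0.25509009]), 'tcp_rot': array([-2.88386809e-04,  1.46353976e-01,  9.89231607e-01, -1.12196017e-03]), 'wrist_force': array([-0.09560443,  0.46344468, -0.07859474]), 'wrist_torque': array([-0.06810269,  0.00753508, -0.03741029]), 'width': 0.08496615841220885}
scene {'fx': 446.96379645053827, 'fy': 446.96379645053827, 'cx': 320.18506987500797, 'cy': 195.8828171533624, 'T': [[-0.18726373740771274, 0.719473620688118, -0.6687974295599716, 1.3145332754433234], [0.9821252937758704, 0.15032276430061656, -0.11328271650468782, 0.2538093768505088], [0.019031552163588428, -0.6780566168595002, -0.7347632437426993, 0.9042208830530549], [0.0, 0.0, 0.0, 1.0]]}
top {'fx': 460.1969759704837, 'fy': 460.1969759704837, 'cx': 312.8228869728756, 'cy': 199.35971786411645, 'T': [[0.02203110693351744, -0.9934512980452175, 0.1121122149435818, 0.4334207041739851], [-0.9997293669032516, -0.021053481039824875, 0.009896660412937887, 0.1393658559392265], [-0.007471497741898411, -0.11229990805151047, -0.9936462687360702, 1.3726856667322331], [0.0, 0.0, 0.0, 1.0]]}
wrist {'fx': 324.9646400104301, 'fy': 324.9646400104301, 'cx': 322.3802441081631, 'cy': 191.5581773321931, 'mount': [[0.0008725798331333835, -0.9451549867583561, -0.3266210183228339, 0.08512160048961276], [0.9999996179624168, 0.0008078164519679722, 0.0003339275358700961, 1.3564776767949205e-05], [-5.176344358379114e-05, -0.32662118491976316, 0.9451553305579746, -0.11690447434994633], [0.0, 0.0, 0.0, 1.0]]}
```

View pics/scene0.png

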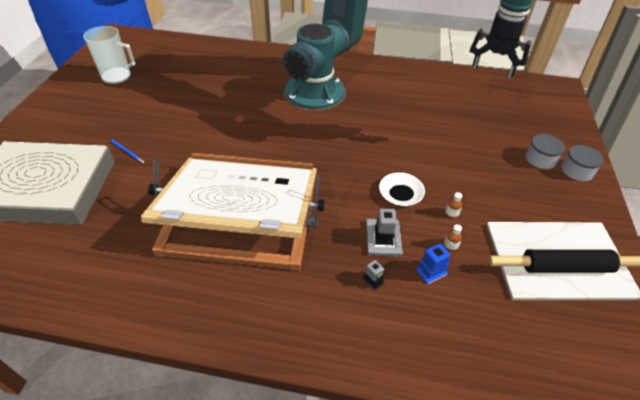

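View pics/top0.png

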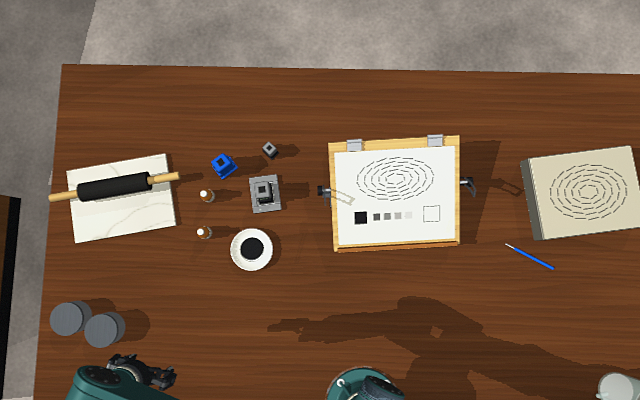

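View pics/wrist0.png

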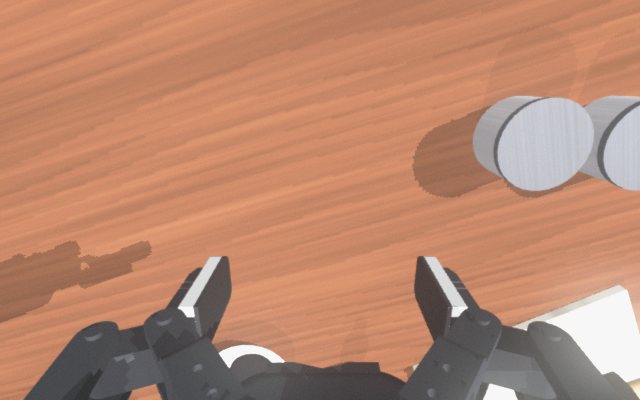

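The top picture shows the grey meter in its cradle at about (265,193), the solid square at (361,218) and the bare square at (431,213). The blue look-alike is at (223,166) and the small one at (270,149). I'll enlarge these.

```bash
python3 - <<'E'
import cv2
t=cv2.imread("pics/top0.png"); s=cv2.imread("pics/scene0.png")
def c(im,x,y,w,h,k,n): cv2.imwrite(n,cv2.resize(im[y:y+h,x:x+w],None,fx=k,fy=k,interpolation=cv2.INTER_CUBIC))
c(t,235,165,60,55,10,"pics/c1.png")
c(t,320,125,160,130,5,"pics/c2.png")
c(s,345,170,130,120,5,"pics/c3.png")
c(s,135,145,200,130,4,"pics/c4.png")
E
```

```text
(no output)
```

View pics/c1.png

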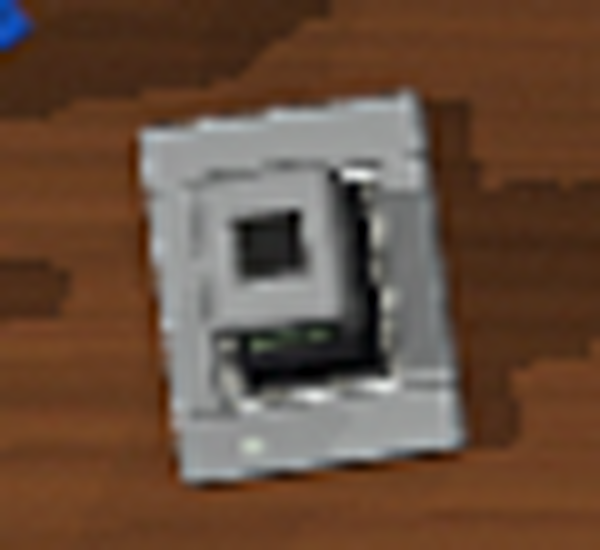

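View pics/c2.png

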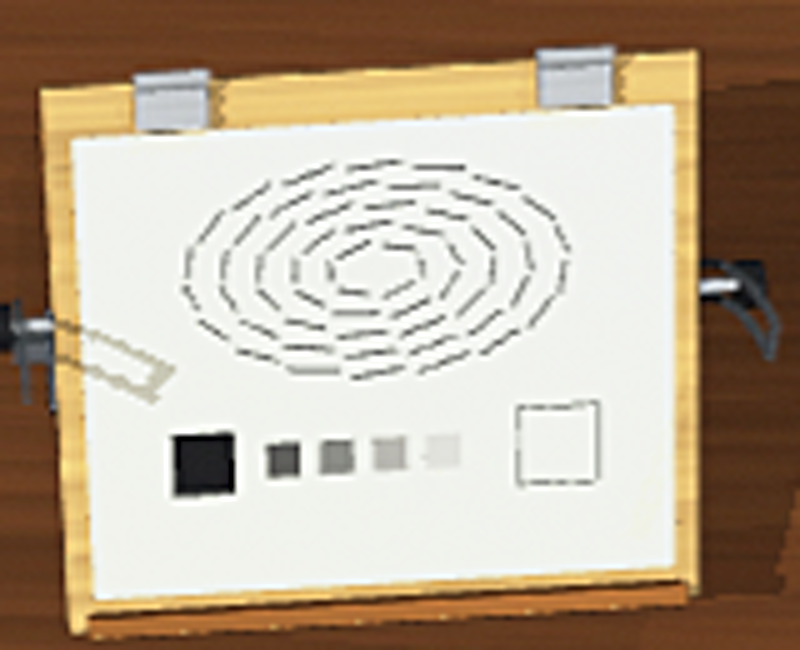

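View pics/c3.png

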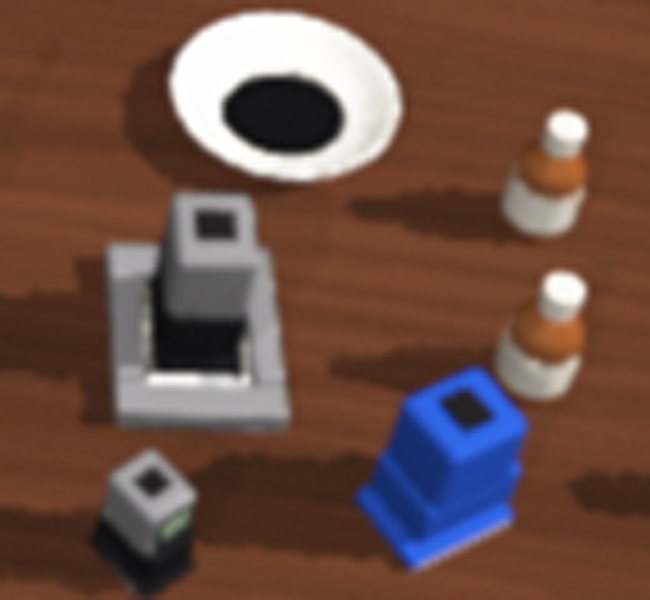

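View pics/c4.png

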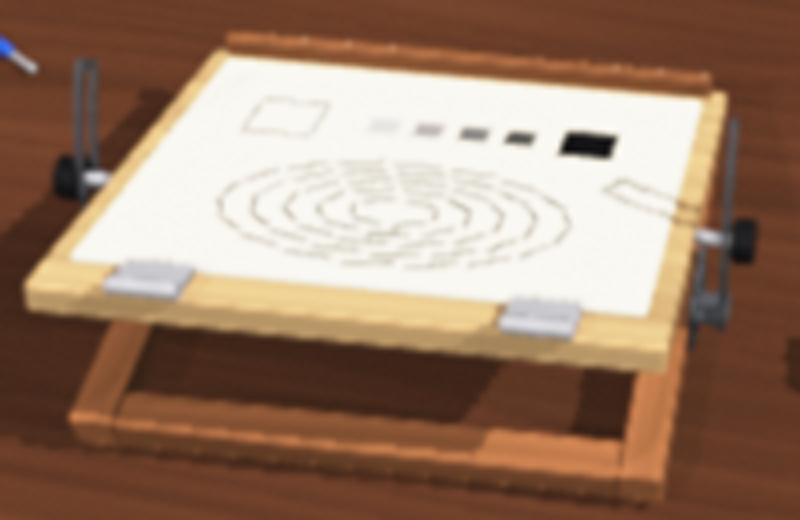

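```bash
cat > h.py <<'E'
import numpy as np
from scipy.optimize import least_squares
from scipy.spatial.transform import Rotation as R
cams={'top':(460.1969759704837,312.8228869728756,199.35971786411645,np.array([[0.02203110693351744, -0.9934512980452175, 0.1121122149435818, 0.4334207041739851], [-0.9997293669032516, -0.021053481039824875, 0.009896660412937887, 0.1393658559392265], [-0.007471497741898411, -0.11229990805151047, -0.9936462687360702, 1.3726856667322331],[0,0,0,1]])),
'scene':(446.96379645053827,320.18506987500797,195.8828171533624,np.array([[-0.18726373740771274, 0.719473620688118, -0.6687974295599716, 1.3145332754433234], [0.9821252937758704, 0.15032276430061656, -0.11328271650468782, 0.2538093768505088], [0.019031552163588428, -0.6780566168595002, -0.7347632437426993, 0.9042208830530549],[0,0,0,1]]))}
def proj(c,P):
    f,cx,cy,T=cams[c]; p=(np.atleast_2d(P)-T[:3,3])@T[:3,:3]
    return np.c_[f*p[:,0]/p[:,2]+cx,f*p[:,1]/p[:,2]+cy]
def unc(px,k,ox,oy): return (np.array(px,float)+.5)/k-.5+[ox,oy]
def atz(c,px,z):
    f,cx,cy,T=cams[c]; px=np.atleast_2d(px)
    d=np.c_[(px[:,0]-cx)/f,(px[:,1]-cy)/f,np.ones(len(px))]@T[:3,:3].T
    return T[:3,3]+d*((z-T[2,3])/d[:,2])[:,None]
E
cat > fit.py <<'E'
from h import *
S4=[(1,1),(1,-1),(-1,-1),(-1,1)]
ts=unc([(173,435),(234,433),(236,494),(175,497)],5,320,125)
tb=unc([(517,405),(599,401),(600,483),(518,486)],5,320,125)
tp=unc([(72,140),(672,105),(675,567),(95,600)],5,320,125)
tB=unc([(40,90),(697,50)],5,320,125)
ss=unc([(612,159),(559,155),(567,131),(619,135)],4,135,145)
sb=unc([(315,138),(243,131),(260,97),(329,101)],4,135,145)
sp=unc([(648,316),(72,260),(228,56),(706,100)],4,135,145)
sB=unc([(672,352),(27,287)],4,135,145)
def pts(p):
    x,y,z,yaw,sl,u1,u0,v1,v0,bu,bv,s=p
    M=R.from_euler('ZY',[yaw,-sl]).as_matrix()
    o=np.array([x,y,z]); f=lambda L:o+np.c_[np.array(L),np.zeros(len(L))]@M.T
    return f([(a*.018,.2+b*.018) for a,b in S4]),f([(a*s,b*s) for a,b in S4]),f([(u1,v1),(u1,v0),(u0,v0),(u0,v1)]),f([(bu,bv+.36),(bu,bv)]),M
def res(p,full=False):
    a,b,c,d,_=pts(p)
    rr=[]
    for cam,L in(('top',(ts,tb,tp,tB)),('scene',(ss,sb,sp,sB))):
        for P,q in zip((a,b,c,d),L): rr.append(proj(cam,P)-q)
    return rr if full else np.concatenate(rr).ravel()
p0=[.47,-.12,.1,.05,.4,.15,-.06,.25,-.05,.2,-.1,.022]
o=least_squares(res,p0,loss='soft_l1',f_scale=.5)
if __name__=="__main__":
    print(np.round(o.x,4),np.degrees(o.x[3:5]))
    for q in res(o.x,True): print(np.round(q,1).tolist())
    M=pts(o.x)[4]; print('solid',o.x[:3]+M[:,1]*.2,'bare',o.x[:3]);
    J=np.linalg.inv(o.jac.T@o.jac)*.5**2; print('sd',np.sqrt(np.diag(J))[:5])
    hp=o.x[:3]-.09*M[:,0]; print('hinge',hp)
    # meter
    cr=atz('top',unc([(140,130),(415,93),(465,445),(185,485)],10,235,165),.014); print('cradle',cr.mean(0),np.linalg.norm(cr-np.roll(cr,1,0),axis=1), np.degrees([np.arctan2(-(cr[1]-cr[0])[0]*-1,-(cr[1]-cr[0])[1]),np.arctan2((cr[0]-cr[3])[1],(cr[0]-cr[3])[0]),np.arctan2((cr[1]-cr[2])[1],(cr[1]-cr[2])[0])]))
    mt=atz('top',unc([(205,180),(330,168),(348,318),(215,330)],10,235,165),.095); print('mt',mt,mt.mean(0))
    print('win top',atz('top',unc([(268,244)],10,235,165),.095),'scene',atz('scene',unc([(215,224)],5,345,170),.095))
    ms=atz('scene',unc([(173,197),(250,197),(257,262),(169,260)],5,345,170),.095);print('ms',ms,ms.mean(0))
E
python3 fit.py
```

```text
[ 0.5466 -0.1814  0.0784  0.0795  0.2796  0.1858 -0.0752  0.2662 -0.0649
  0.2152 -0.077   0.0233] [ 4.55283653 16.02106037]
[[-0.7, 0.1], [-0.1, -0.3], [-0.1, 0.0], [-0.6, 0.2]]
[[-0.3, 0.2], [-0.2, 0.0], [-0.2, -0.2], [-0.3, 0.2]]
[[-0.6, 0.2], [-0.4, 0.3], [-0.4, 0.0], [-0.6, 0.1]]
[[-0.9, -0.2], [-1.0, 0.2]]
[[-0.5, 0.3], [-1.2, 0.1], [-0.6, -0.7], [-0.0, -0.4]]
[[-1.6, -0.3], [-1.3, -0.2], [0.4, -0.0], [0.3, 0.5]]
[[-0.4, 0.2], [-0.7, 0.1], [-0.1, 0.2], [-1.0, -0.1]]
[[-0.6, -0.4], [-0.4, 0.0]]
solid [0.53075335 0.01796082 0.07841114] bare [ 0.54662903 -0.1814081   0.07841114]
sd [0.00052572 0.00051402 0.00075654 0.00217141 0.00528502]
hinge [ 0.46039756 -0.18827468  0.05357198]
cradle [0.60184727 0.29667844 0.014     ] [0.10754245 0.08293477 0.10691377 0.08379254] [8.95479284 9.29370906 9.75411039]
mt [[0.62164028 0.315355   0.095     ]
 [0.62577917 0.28034343 0.095     ]
 [0.58347673 0.27390013 0.095     ]
 [0.57930967 0.31102209 0.095     ]] [0.60255146 0.29515516 0.095     ]
win top [[0.60388717 0.29702317 0.095     ]] scene [[0.60406991 0.29754824 0.095     ]]
ms [[0.59110431 0.27619184 0.095     ]
 [0.58352533 0.31264957 0.095     ]
 [0.62350687 0.31896543 0.095     ]
 [0.63069548 0.27823785 0.095     ]] [0.607208   0.29651117 0.095     ]
```

Call:
drive_tool(plan=[[[0,0,0,0,0,-6.4,85],[0,0,0,0,0,-6.4,85],[0,0,0,0,0,-6.4,85],[0,0,0,0,0,-6.4,85],[-33,-24,0,0,0,0,85],[-33,-24,0,0,0,0,85],[-33,-24,0,0,0,0,85],[-33,-24,0,0,0,0,85]]])

```text
clock: 0.82
tool_pos: [0.3053, 0.4507, 0.256]
tcp_rot: [-0.0, -0.077, 0.997, -0.0]
wrist_force: [0.1, 1.2, -0.3]
width: 0.0849
```

Call:
drive_tool(plan=[[[-33,-24,0,0,0,0,85],[-33,-24,0,0,0,0,85],[-33,-24,0,0,0,0,85],[-33,-24,0,0,0,0,85],[-33,-24,0,0,0,0,85],[-33,-24,0,0,0,0,85],[-10,-10,30,0,0,0,85],[0,0,10,0,0,0,85]]])

```text
clock: 1.48
tool_pos: [0.5357, 0.3278, 0.2122]
tcp_rot: [-0.002, -0.074, 0.997, -0.001]
wrist_force: [-1.5, -0.0, -2.3]
width: 0.0848
```

```bash
cat >> h.py <<'E'
def Tw(s):
    q=s['tcp_rot']; T=np.eye(4); T[:3,:3]=R.from_quat([q[1],q[2],q[3],q[0]]).as_matrix(); T[:3,3]=s['tool_pos']; return T
def delta(s,p,Rm):
    T=Tw(s); print('shift mm',np.round(T[:3,:3].T@(np.array(p)-T[:3,3])*1e3,1),'turn deg',np.round(np.degrees(R.from_matrix(T[:3,:3].T@Rm).as_rotvec()),2))
E
python3 - <<'E'
from plant import r
from h import *
import cv2
s=r.get_state(); print(s['clock'],s['tool_pos'],Tw(s)[:3,:3].round(3).tolist(),s['qpos'])
w=r.snapshot('wrist'); cv2.imwrite('pics/w1.png',w['color'][:,:,::-1])
np.savez('w1.npz',T=Tw(s)@w['mount'])
E
```

```text
1.4833 [0.53571225 0.32779921 0.21216459] [[-0.989, -0.147, -0.003], [-0.147, 0.989, -0.003], [0.004, -0.003, -1.0]] [ 4.59520176e-01  2.75748401e-01  1.23926262e+00 -1.34663561e-03
  1.63111754e+00 -1.25893672e+00]
```

View pics/w1.png

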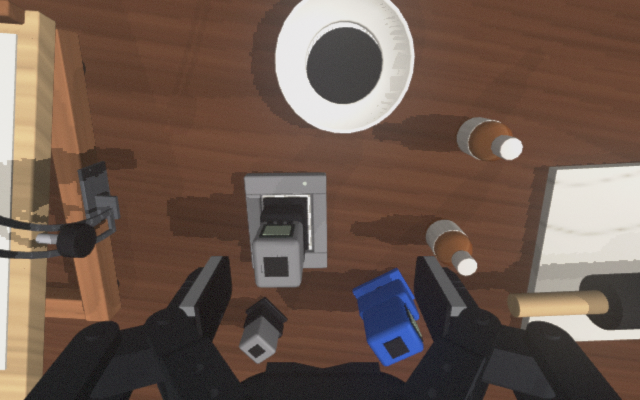

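The meter's top face is around (280,260), closely aligned with the image axes. It is aligned with the jaws.

```bash
python3 - <<'E'
import cv2
t=cv2.imread("pics/w1.png")
cv2.imwrite("pics/c5.png",cv2.resize(t[165:300,230:340],None,fx=5,fy=5,interpolation=cv2.INTER_CUBIC)[:600])
E
```

```text
(no output)
```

View pics/c5.png

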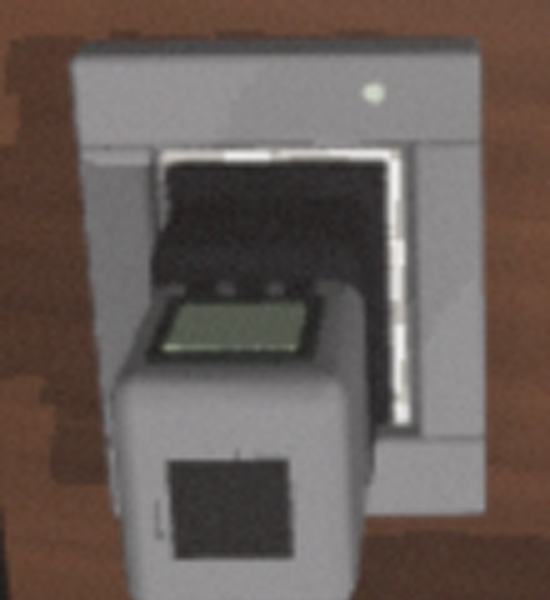

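```bash
python3 - <<'E'
from h import *
T=np.load('w1.npz')['T']; f=324.9646400104301
cams['w']=(f,322.3802441081631,191.5581773321931,T)
g=lambda L,z:atz('w',unc(L,5,230,165),z)
w=g([(167,462),(287,459),(294,556),(174,560)],.095);print(w,w.mean(0))
def ang(a,b): return np.degrees(np.arctan2(*(a-b)[[1,0]]))
print('edge angle',ang(w[0],w[1])-90,ang(w[3],w[2])-90,ang(w[3],w[0]),ang(w[2],w[1]))
e=g([(117,390),(365,385),(125,500),(362,500)],.092);print(e,(e[0]+e[1])/2,(e[2]+e[3])/2)
c=g([(73,57),(480,52),(485,513),(118,515)],.014);print('cradle',c, ang(c[0],c[1])-90,ang(c[2],c[1]))
s=g([(165,165),(388,163)],.017);print('shoe front',s,s.mean(0),ang(s[0],s[1])-90)
E
```

```text
[[0.59438294 0.28755979 0.095     ]
 [0.59089008 0.30693458 0.095     ]
 [0.60900566 0.31017411 0.095     ]
 [0.61278724 0.29038677 0.095     ]] [0.60176648 0.29876381 0.095     ]
edge angle -169.78058116535837 -169.18062050939528 8.732624620120681 10.138779562236987
[[0.58412196 0.27792665 0.092     ]
 [0.57717249 0.31784363 0.092     ]
 [0.60445465 0.2808886  0.092     ]
 [0.59852177 0.32010293 0.092     ]] [0.58064723 0.29788514 0.092     ] [0.60148821 0.30049576 0.092     ]
cradle [[0.5538496  0.25061639 0.014     ]
 [0.54059189 0.33173311 0.014     ]
 [0.64586539 0.3489492  0.014     ]
 [0.65861864 0.26809324 0.014     ]] -170.717652994501 9.287751984884418
shoe front [[0.57306032 0.27149353 0.017     ]
 [0.565836   0.31654969 0.017     ]] [0.56944816 0.29402161 0.017     ] -170.8907105768563
```

```bash
python3 - <<'E'
from plant import r
from h import *
s=r.get_state(); print(s['clock'])
a=np.radians(9.4)
Rm=np.array([[-np.cos(a),-np.sin(a),0],[-np.sin(a),np.cos(a),0],[0,0,-1]])
delta(s,[.602,.2985,.150],Rm)
E
```

```text
1.5333
shift mm [-64.5 -40.1  59.3] turn deg [-0.17 -0.57 -0.83]
```

Call:
drive_tool(plan=[[[-20,-13,0,0,0,-0.7,85],[-22,-14,20,0,0,0,85],[-22,-13,25,0,0,0,85],[0,0,15,0,0,0,85],[0,0,0,0,0,0,85],[0,0,0,0,0,0,85]]])

```text
clock: 2.03
tool_pos: [0.6013, 0.3028, 0.1552]
tcp_rot: [-0.002, -0.083, 0.997, -0.0]
wrist_force: [-0.0, -0.3, 0.3]
width: 0.0847
```

```bash
python3 - <<'E'
from plant import r
from h import *
import cv2
s=r.get_state(); print(s['clock'],s['tool_pos'])
a=np.radians(9.4)
Rm=np.array([[-np.cos(a),-np.sin(a),0],[-np.sin(a),np.cos(a),0],[0,0,-1]])
delta(s,[.602,.2985,.081],Rm)
w=r.snapshot('wrist'); cv2.imwrite('pics/w2.png',w['color'][:,:,::-1])
E
```

```text
2.0333 [0.60133078 0.30283466 0.15524012]
shift mm [-0.2 -4.4 74.2] turn deg [ 0.   -0.21  0.15]
```

View pics/w2.png

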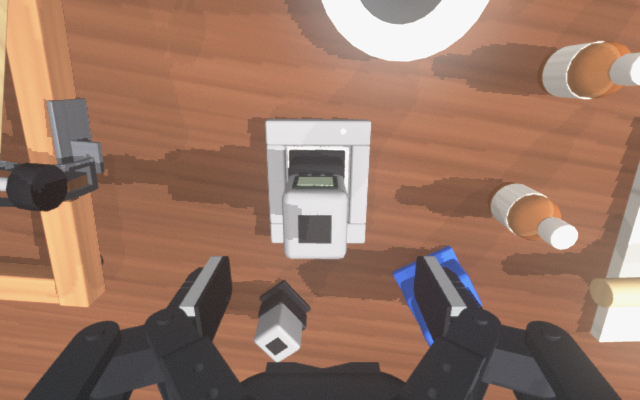

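Call:
drive_tool(plan=[[[0,-4,15,0,0,0,85],[0,0,20,0,0,0,85],[0,0,20,0,0,0,85],[0,0,15,0,0,0,85],[0,0,4,0,0,0,85],[0,0,0,0,0,0,85],[0,0,0,0,0,0,85]]])

```text
clock: 2.67
tool_pos: [0.6041, 0.2991, 0.0847]
tcp_rot: [0.002, -0.083, 0.997, 0.001]
wrist_force: [0.7, 0.6, -0.6]
width: 0.0851
```

```bash
python3 - <<'E'
from plant import r
from h import *
import cv2
s=r.get_state(); print(s['clock'],s['tool_pos'],s['wrist_force'])
w=r.snapshot('wrist'); cv2.imwrite('pics/w3.png',w['color'][:,:,::-1])
E
```

```text
2.6667 [0.60412131 0.29909366 0.08474556] [ 0.65837837  0.63260935 -0.62089533]
```

View pics/w3.png

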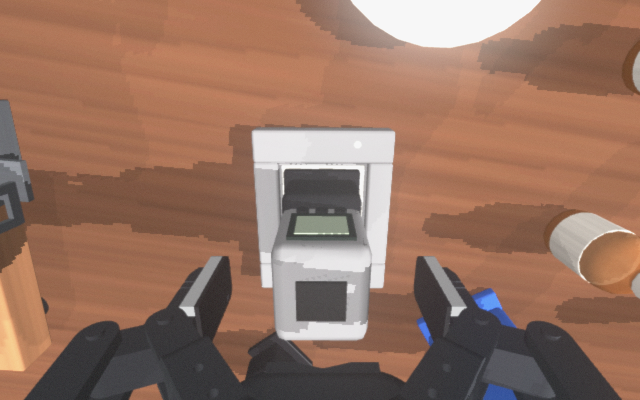

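Call:
drive_tool(plan=[[[1,0,2,0,0,0,85],[0,0,0,0,0,0,60],[0,0,0,0,0,0,30],[0,0,0,0,0,0,0],[0,0,0,0,0,0,0],[0,0,0,0,0,0,0],[0,0,0,0,0,0,0],[0,0,0,0,0,0,0]]])

```text
clock: 3.38
tool_pos: [0.6028, 0.298, 0.0806]
tcp_rot: [0.0, -0.083, 0.997, 0.0]
wrist_force: [0.6, -0.1, 1.8]
width: 0.0396
```

Call:
drive_tool(plan=[[[0,0,0,0,0,0,0],[0,0,0,0,0,0,0],[0,0,0,0,0,0,0]]])

```text
clock: 3.63
tool_pos: [0.6028, 0.2979, 0.0805]
tcp_rot: [0.0, -0.083, 0.997, 0.0]
wrist_force: [-0.1, -0.1, 1.2]
width: 0.0394
```

```bash
python3 - <<'E'
from plant import r
from h import *
import cv2
s=r.get_state(); print(s['clock'],s['tool_pos'],s['wrist_force'],s['width'],Tw(s)[:3,:3].round(3))
w=r.snapshot('wrist'); cv2.imwrite('pics/w4.png',w['color'][:,:,::-1])
E
```

```text
3.6333 [0.60278438 0.29794588 0.08046708] [-0.1410844  -0.10438229  1.23161547] 0.03938712690797584 [[-0.986 -0.164  0.   ]
 [-0.164  0.986  0.   ]
 [-0.     0.    -1.   ]]
```

View pics/w4.png

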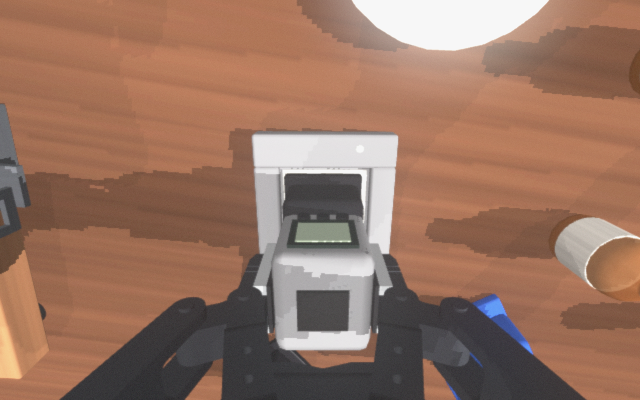

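Call:
drive_tool(plan=[[[0,0,-8,0,0,0,0],[0,0,-15,0,0,0,0],[0,0,-25,0,0,0,0],[0,0,-35,0,0,0,0],[0,0,-35,0,0,0,0],[0,0,-35,0,0,0,0],[0,0,-35,0,0,0,0],[0,0,-15,0,0,0,0]]])

```text
clock: 4.35
tool_pos: [0.6034, 0.2981, 0.2894]
tcp_rot: [0.004, -0.083, 0.997, 0.001]
wrist_force: [0.2, -0.2, -1.8]
width: 0.0394
```

Call:
drive_tool(plan=[[[0,0,0,0,0,0,0],[0,0,0,0,0,0,0],[0,0,0,0,0,0,0]]])

```text
clock: 4.6
tool_pos: [0.6019, 0.2975, 0.2801]
tcp_rot: [-0.003, -0.082, 0.997, -0.001]
wrist_force: [0.9, -0.1, -3.9]
width: 0.0395
```

```bash
cat > tgt.py <<'E'
import sys
from plant import r
from h import *
from fit import o,pts
M=pts(o.x)[4]
def target(u,v,h,L=.0705,ox=0,oy=0):
    p=o.x[:3]+M@np.array([u,v,h+L])-M@np.array([ox,oy,0])
    Rm=np.c_[-M[:,0],M[:,1],-M[:,2]]
    return p,Rm
def info(s=None):
    s=s or r.get_state(); T=Tw(s); print('t',s['clock'],'pos',s['tool_pos'].round(4),'F board axes',(M.T@s['wrist_force']).round(2),'torque',(M.T@s['wrist_torque']).round(2),'w',s['width'].round(4))
    b=M.T@(T[:3,3]-.0705*-T[:3,2]-o.x[:3]); print('window u v h mm',(b*1e3).round(1),'misalign deg',np.degrees(R.from_matrix(np.c_[-M[:,0],M[:,1],-M[:,2]].T@T[:3,:3]).as_rotvec()).round(2))
    return s
E
python3 - <<'E'
from tgt import *
import cv2
s=info()
delta(s,*target(0,0,.05))
delta(s,*target(0,.2,.05))
w=r.snapshot('wrist'); cv2.imwrite('pics/w5.png',w['color'][:,:,::-1])
w=r.snapshot('scene'); cv2.imwrite('pics/s5.png',w['color'][:,:,::-1])
E
```

```text
Traceback (most recent call last):
  File "tgt.py", line 11, in info
    s=s or r.get_state(); T=Tw(s); print('t',s['clock'],'pos',s['tool_pos'].round(4),'F board axes',(M.T@s['wrist_force']).round(2),'torque',(M.T@s['wrist_torque']).round(2),'w',s['width'].round(4))
                                                                                                                                                                                  ^^^^^^^^^^^^^^^^
AttributeError: 'float' object has no attribute 'round'
```

```bash
sed -i "s/s\['width'\].round(4)/round(s['width'],4)/" tgt.py
python3 - <<'E'
from tgt import *
import cv2
s=info()
delta(s,*target(0,0,.05))
delta(s,*target(0,.2,.05))
w=r.snapshot('wrist'); cv2.imwrite('pics/w5.png',w['color'][:,:,::-1])
w=r.snapshot('scene'); cv2.imwrite('pics/s5.png',w['color'][:,:,::-1])
E
```

```text
t 4.6 pos [0.6019 0.2975 0.2801] F board axes [-0.2  -0.16 -4.05] torque [ 0.    0.03 -0.04] w 0.0395
window u v h mm [125.4 472.9 100.4] misalign deg [-0.61 16.31 -4.89]
shift mm [ 165.9 -460.4   87.2] turn deg [  0.61 -16.31   4.89]
shift mm [ 148.8 -261.1   86.9] turn deg [  0.61 -16.31   4.89]
```

View pics/w5.png

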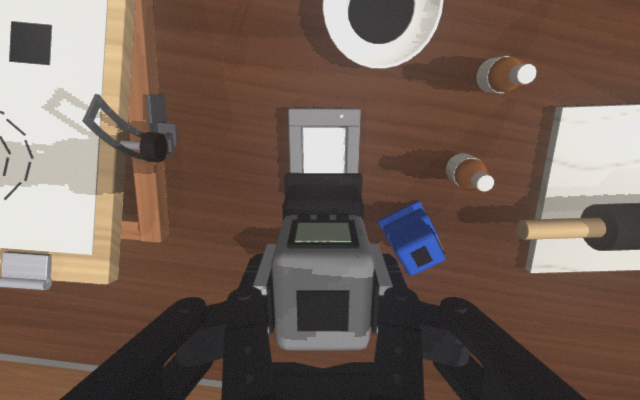

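View pics/s5.png

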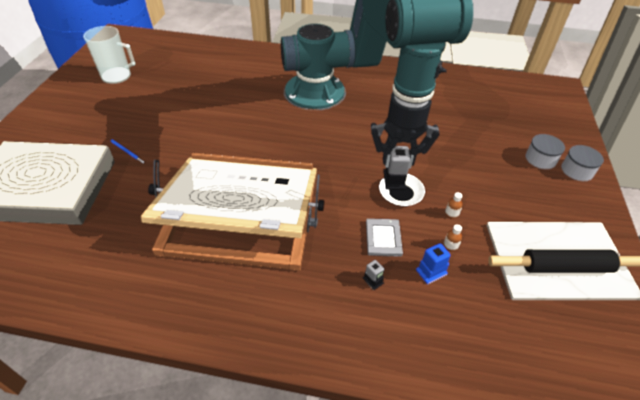

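```bash
python3 - <<'E'
from h import *
for a,b in (((770,350),(85,62)),((25,395),(735,122))):
    q1=unc([a],5,320,125);q2=unc([b],4,135,145)
    for z in (.05,.1,.15,.2,.25): print(z,atz('top',q1,z).round(3),atz('scene',q2,z).round(3))
m=np.array([[0.0008725798331333835, -0.9451549867583561, -0.3266210183228339, 0.08512160048961276], [0.9999996179624168, 0.0008078164519679722, 0.0003339275358700961, 1.3564776767949205e-05], [-5.176344358379114e-05, -0.32662118491976316, 0.9451553305579746, -0.11690447434994633],[0,0,0,1]])
cams['wm']=(324.9646400104301,322.3802441081631,191.5581773321931,m)
print('meter top in tool',atz('wm',[(323,311),(297,291),(349,291),(349,331),(297,331)],-.0145),'shoe front',atz('wm',[(285,174),(362,174)],.0635),atz('wm',[(275,255),(370,255)],-.010),atz('wm',[(281,347),(367,347)],-.012))
E
```

```text
0.05 [[ 0.606 -0.311  0.05 ]] [[ 0.498 -0.35   0.05 ]]
0.1 [[ 0.6   -0.294  0.1  ]] [[ 0.545 -0.315  0.1  ]]
0.15 [[ 0.593 -0.277  0.15 ]] [[ 0.593 -0.28   0.15 ]]
0.2 [[ 0.587 -0.26   0.2  ]] [[ 0.641 -0.244  0.2  ]]
0.25 [[ 0.58  -0.243  0.25 ]] [[ 0.689 -0.209  0.25 ]]
0.05 [[0.571 0.118 0.05 ]] [[0.463 0.103 0.05 ]]
0.1 [[0.566 0.119 0.1  ]] [[0.512 0.112 0.1  ]]
0.15 [[0.561 0.12  0.15 ]] [[0.562 0.121 0.15 ]]
0.2 [[0.555 0.121 0.2  ]] [[0.612 0.129 0.2  ]]
0.25 [[0.55  0.121 0.25 ]] [[0.662 0.138 0.25 ]]
meter top in tool [[ 0.00146909  0.00032856 -0.0145    ]
 [ 0.01049833 -0.00937869 -0.0145    ]
 [ 0.01051452  0.01000887 -0.0145    ]
 [-0.0080112   0.01052071 -0.0145    ]
 [-0.008028   -0.00983511 -0.0145    ]] shoe front [[ 0.03347152 -0.02148531  0.0635    ]
 [ 0.03350961  0.0229128   0.0635    ]] [[ 0.02311006 -0.01761099 -0.01      ]
 [ 0.02313994  0.01784708 -0.01      ]] [[-0.0184405  -0.01682286 -0.012     ]
 [-0.01841159  0.01836744 -0.012     ]]
```

Call:
drive_tool(plan=[[[7,-20,0,0,0,0,0],[13,-36,0,0,0,0,0],[13,-38,0,0,0,0,0],[13,-38,0,0,0,0,0],[14,-38,0,0,0,0,0],[14,-38,0,0,0,0,0],[14,-38,0,0,0,0,0],[14,-38,0,0,0,0,0]]])

```text
clock: 5.37
tool_pos: [0.5473, -0.0007, 0.281]
tcp_rot: [-0.002, -0.083, 0.997, 0.0]
wrist_force: [1.4, -0.9, -3.0]
width: 0.0394
```

Call:
drive_tool(plan=[[[14,-38,0,0,0,0,0],[14,-38,0,0,0,0,0],[14,-38,0,0,0,0,0],[14,-38,0,0,0,0,0],[0,-20,0,0,0,4.9,0],[0,0,0,0,-5.5,0,0],[0,0,0,0,-5.5,0,0],[0,0,0,0,-5.3,0,0]]])

```text
clock: 6.03
tool_pos: [0.5214, -0.1784, 0.2805]
tcp_rot: [0.142, -0.039, 0.989, 0.007]
wrist_force: [-0.4, 0.9, -2.6]
width: 0.0393
```

Call:
drive_tool(plan=[[[0,0,0,0,0,0,0],[0,0,0,0,0,0,0],[0,0,0,0,0,0,0]]])

```text
clock: 6.28
tool_pos: [0.5217, -0.1778, 0.2826]
tcp_rot: [0.14, -0.039, 0.989, 0.006]
wrist_force: [0.2, -0.9, -3.8]
width: 0.0393
```

```bash

python3 - <<'E'
from tgt import *
import cv2
s=info()
delta(s,*target(0.002,0,.03))
w=r.snapshot('wrist'); cv2.imwrite('pics/w6.png',w['color'][:,:,::-1]); np.savez('w6.npz',T=Tw(s)@w['mount'])
E
```

```text
t 6.2833 pos [ 0.5217 -0.1778  0.2826] F board axes [-0.95 -0.95 -3.66] torque [-0.05  0.27 -0.02] w 0.0393
window u v h mm [ 32.9   5.6 132.5] misalign deg [-0.04 -0.12 -0.  ]
shift mm [ 30.9  -5.6 102.4] turn deg [0.04 0.12 0.  ]
```

View pics/w6.png

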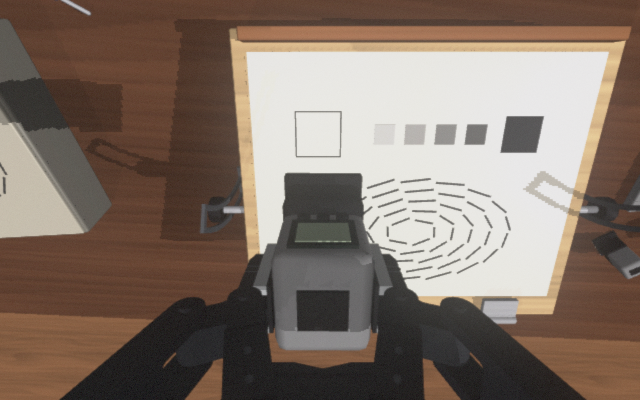

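The bare square is centred near (318,134) and the solid one near (522,134). I'll use this view to refine the fit.

```bash
python3 - <<'E'
import cv2
t=cv2.imread("pics/w6.png")
cv2.imwrite("pics/c6.png",cv2.resize(t[100:165,285:355],None,fx=8,fy=8,interpolation=cv2.INTER_CUBIC))
cv2.imwrite("pics/c7.png",cv2.resize(t[100:165,490:560],None,fx=8,fy=8,interpolation=cv2.INTER_CUBIC))
E
```

```text
(no output)
```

View pics/c6.png

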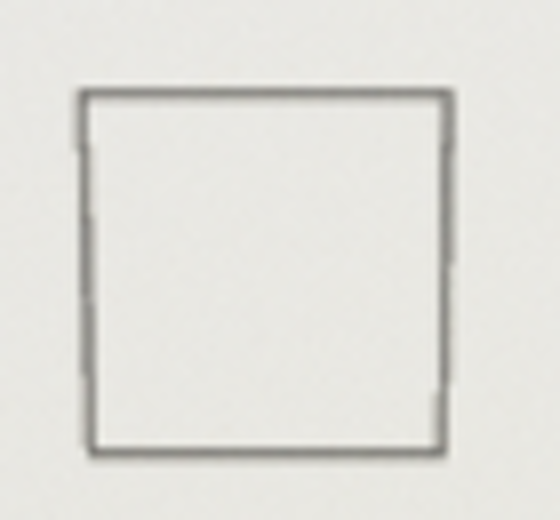

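View pics/c7.png

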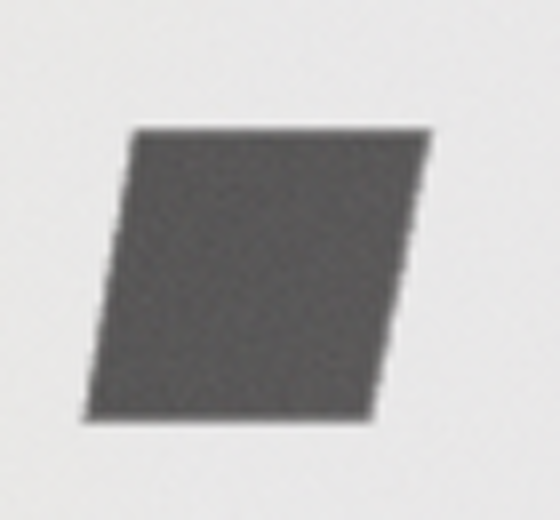

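```bash
cat > fit2.py <<'E'
from fit import *
import fit
T6=np.load('w6.npz')['T']; cams['w6']=(324.9646400104301,322.3802441081631,191.5581773321931,T6)
wb=unc([(442,452),(93,453),(83,94),(447,93)],8,285,100)
wsq=unc([(372,421),(85,421),(135,129),(432,129)],8,490,100)
wp=np.array([(247,52),(607,52),(551,298)],float)
def res2(p,wt=1.,full=False):
    a,b,c,d,_=pts(p)
    x=[proj('w6',a)-wsq,proj('w6',b)-wb,(proj('w6',c[[2,3,0]])-wp)*.5]
    if full: return x
    return np.concatenate([q.ravel() for q in x]+[wt*res(p)])
o2=least_squares(res2,o.x,kwargs=dict(wt=1.),loss='soft_l1',f_scale=.5)
o3=least_squares(res2,o.x,kwargs=dict(wt=.02))
if __name__=="__main__":
    for q in (o,o2,o3):
        print(np.round(q.x,4),np.degrees(q.x[3:5]))
        for e in res2(q.x,full=True): print('  ',e.round(1).tolist())
E
python3 fit2.py
```

```text
[ 0.5466 -0.1814  0.0784  0.0795  0.2796  0.1858 -0.0752  0.2662 -0.0649
  0.2152 -0.077   0.0233] [ 4.55283653 16.02106037]
   [[-2.4, 1.2], [-2.4, 1.2], [-2.0, 1.1], [-1.9, 1.1]]
   [[-0.5, 2.4], [-3.1, 2.2], [-3.2, -0.3], [-0.2, -0.2]]
   [[-1.4, 0.1], [0.8, 0.3], [-3.5, -1.9]]
[ 0.5456 -0.1799  0.0781  0.0803  0.2865  0.1878 -0.0744  0.2646 -0.0653
  0.2168 -0.0783  0.022 ] [ 4.60313993 16.41683537]
   [[-0.4, 0.2], [-0.5, 0.2], [-0.2, -0.1], [-0.0, -0.1]]
   [[-0.1, 0.3], [-0.3, 0.2], [-0.3, 0.0], [0.1, 0.1]]
   [[-0.8, 0.1], [0.7, 0.1], [-3.1, -1.2]]
[ 0.5454 -0.1798  0.0783  0.0799  0.3274  0.1856 -0.0746  0.2657 -0.0647
  0.2214 -0.0768  0.0218] [ 4.58070055 18.76126069]
   [[0.3, 0.2], [0.1, 0.2], [-0.3, -0.3], [-0.2, -0.3]]
   [[-0.0, 0.1], [-0.1, -0.0], [0.2, -0.1], [0.0, 0.1]]
   [[-0.0, -0.0], [0.1, 0.1], [-0.2, -0.0]]
```

Call:
drive_tool(plan=[[[20,36,0,0,0,0,0],[20,36,0,0,0,0,0],[20,36,0,0,0,0,0],[10,20,0,0,0,0,0],[0,0,0,0,0,0,0],[0,0,0,0,0,0,0],[0,0,0,0,0,0,0],[0,0,0,0,0,0,0]]])

```text
clock: 7.0
tool_pos: [0.4456, -0.0563, 0.2641]
tcp_rot: [0.142, -0.039, 0.989, 0.005]
wrist_force: [-0.2, 0.8, -3.6]
width: 0.0392
```

```bash

python3 - <<'E'
from tgt import *
import cv2
s=info()
w=r.snapshot('wrist'); cv2.imwrite('pics/w7.png',w['color'][:,:,::-1]); np.savez('w7.npz',T=Tw(s)@w['mount'])
E
```

```text
t 7.0 pos [ 0.4456 -0.0563  0.2641] F board axes [-1.1   0.78 -3.41] torque [-0.02  0.29 -0.03] w 0.0392
window u v h mm [-35.7 132.7 133.1] misalign deg [ 0.03 -0.29 -0.01]
```

View pics/w7.png

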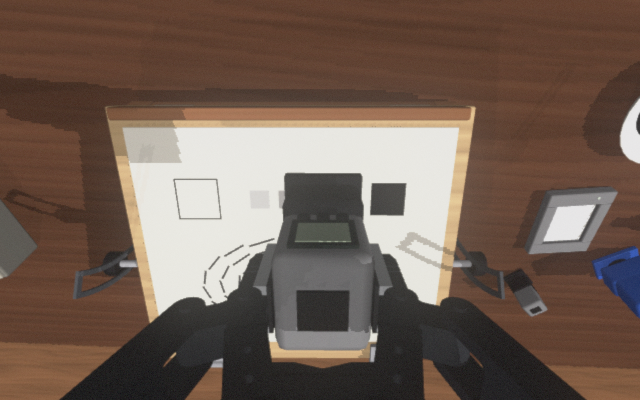

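Call:
drive_tool(plan=[[[-38,0,0,0,0,0,0],[-38,0,0,0,0,0,0],[-38,0,0,0,7,0,0],[-38,0,0,0,7,0,0],[0,0,0,0,0,0,0],[0,0,0,0,0,0,0],[0,0,0,0,0,0,0],[0,0,0,0,0,0,0]]])

```text
clock: 7.72
tool_pos: [0.5887, -0.0447, 0.3026]
tcp_rot: [0.024, -0.039, 0.999, 0.001]
wrist_force: [-0.6, -0.4, -2.9]
width: 0.0393
```

```bash

python3 - <<'E'
from tgt import *
import cv2
s=info()
w=r.snapshot('wrist'); cv2.imwrite('pics/w8.png',w['color'][:,:,::-1]); np.savez('w8.npz',T=Tw(s)@w['mount'])
E
```

```text
t 7.7167 pos [ 0.5887 -0.0447  0.3026] F board axes [-1.4  -0.35 -2.61] torque [ 0.02  0.04 -0.01] w 0.0393
window u v h mm [ 96.5 132.9 132.3] misalign deg [ 0.   13.27  0.03]
```

View pics/w8.png

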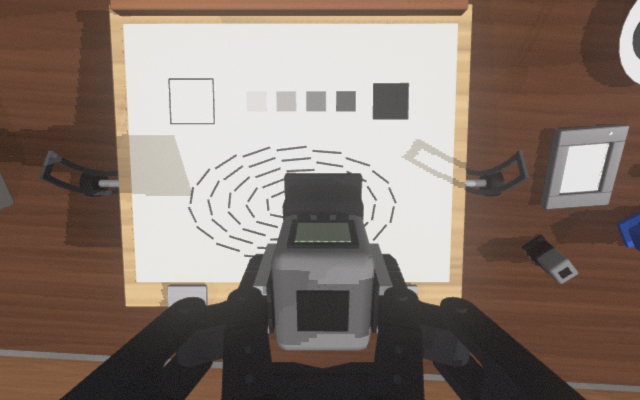

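```bash
python3 - <<'E'
import cv2,numpy as np
L={'w6':dict(p=[(551,298),(247,52),(607,52)],s=[(537,152),(501,152),(507,116),(544,116)],b=[(340,156),(297,156),(295,111),(341,111)]),
'w7':dict(p=[(123,128),(459,128)],s=[(406,215),(371,215),(370,183),(405,183)],b=[(220,219),(179,219),(175,179),(217,179)]),
'w8':dict(p=[(449,282),(135,281),(124,24),(459,24)],s=[(409,119),(374,119),(373,83),(408,83)],b=[(214,124),(170,124),(170,79),(214,79)])}
for n,d in L.items():
    g=cv2.imread(f'pics/{n}.png',0)
    for k,v in d.items():
        c=cv2.cornerSubPix(g,np.array(v,np.float32).reshape(-1,1,2),(4,4),(-1,-1),(3,50,.01)); print(n,k,c.reshape(-1,2).round(1).tolist())
a=cv2.imread('pics/w7.png')[170:230,165:230];b=cv2.imread('pics/w8.png')[70:130,160:225]
cv2.imwrite('pics/c8.png',cv2.resize(np.hstack([a,b]),None,fx=6,fy=6,interpolation=cv2.INTER_CUBIC))
E
```

```text
w6 p [[551.0, 298.0], [245.6999969482422, 51.70000076293945], [608.2999877929688, 51.29999923706055]]
w6 s [[535.5999755859375, 152.1999969482422], [500.20001220703125, 152.1999969482422], [506.3999938964844, 115.80000305175781], [543.4000244140625, 115.9000015258789]]
w6 b [[339.79998779296875, 156.39999389648438], [295.70001220703125, 156.39999389648438], [294.6000061035156, 111.0999984741211], [340.6000061035156, 110.9000015258789]]
w7 p [[122.0, 127.4000015258789], [458.29998779296875, 127.19999694824219]]
w7 s [[402.8999938964844, 214.89999389648438], [369.79998779296875, 214.5], [371.6000061035156, 182.8000030517578], [405.70001220703125, 182.8000030517578]]
w7 b [[220.60000610351562, 218.3000030517578], [179.60000610351562, 218.39999389648438], [173.3000030517578, 179.0], [216.39999389648438, 178.6999969482422]]
w8 p [[448.3999938964844, 282.0], [136.39999389648438, 281.70001220703125], [122.69999694824219, 23.700000762939453], [457.29998779296875, 22.899999618530273]]
w8 s [[407.6000061035156, 118.80000305175781], [372.5, 118.80000305175781], [372.79998779296875, 82.9000015258789], [408.5, 82.69999694824219]]
w8 b [[213.8000030517578, 123.30000305175781], [170.3000030517578, 123.4000015258789], [168.39999389648438, 78.5], [212.60000610351562, 78.30000305175781]]
```

View pics/c8.png

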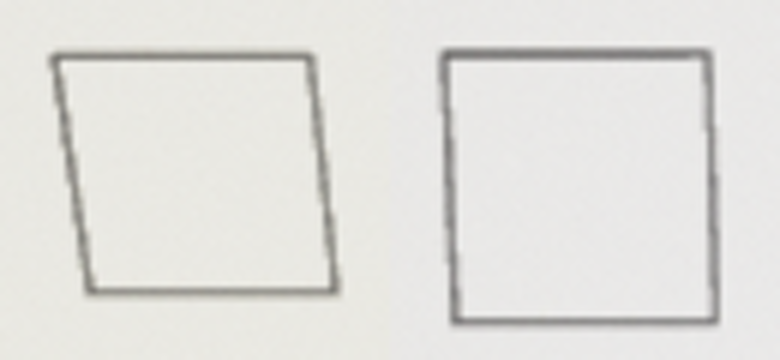

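```bash
cat > fit3.py <<'E'
from fit2 import *
for n in('w7','w8'): cams[n]=(324.9646400104301,322.3802441081631,191.5581773321931,np.load(f'{n}.npz')['T'])
A=np.array
obs={'w6':(A([[535.6,152.2],[500.2,152.2],[506.4,115.8],[543.4,115.9]]),A([[339.8,156.4],[296.2,156.4],[294.9,111.1],[340.6,110.9]]),[0,2,3],A([[551,298],[245.9,51.7],[608,51.3]])),
'w7':(A([[402.9,214.7],[369.8,214.6],[371.6,182.8],[405.7,182.8]]),A([[220.6,218.3],[179.7,218.4],[173.5,179],[216.4,178.7]]),[2,3],A([[122,127.4],[458.3,127.2]])),
'w8':(A([[407.6,118.8],[372.5,118.8],[372.8,82.9],[408.5,82.7]]),A([[213.8,123.3],[170.3,123.4],[168.6,78.5],[212.6,78.3]]),[0,1,2,3],A([[448.4,282],[136.4,281.7],[122.7,23.7],[457.3,22.9]])),
'top':(ts,tb,[0,1,2,3],tp),'scene':(ss,sb,[0,1,2,3],sp)}
base={k:v for k,v in cams.items()}
grp={'w6':0,'w7':0,'w8':0,'top':1,'scene':2}
PT,PR=.002,np.radians(.3)
def res3(p,use,full=False):
    a,b,c,d,_=pts(p[:12]); e=p[12:].reshape(3,6); out=[]
    for n in use:
        f,cx,cy,T=base[n]; x=e[grp[n]]; D=np.eye(4); D[:3,:3]=R.from_rotvec(x[3:]*PR).as_matrix(); D[:3,3]=x[:3]*PT
        cams[n]=(f,cx,cy,T@D)
        q=obs[n]; sg=.3 if n[0]=='w' else .6
        out.append(np.concatenate([proj(n,a)-q[0],proj(n,b)-q[1],proj(n,c[q[2]])-q[3]])/sg)
    if full: return out
    return np.r_[np.concatenate(out).ravel(),p[12:],(p[11]-.022)/.0005,(p[9]-.22)/.02,(p[10]+.08)/.02]
def run(use): return least_squares(res3,np.r_[o2.x,np.zeros(18)],args=(use,),loss='soft_l1')
if __name__=="__main__":
    for use in (['w6','w7','w8'],['w8'],['top','scene'],list(obs)):
        q=run(use); C=np.linalg.inv(q.jac.T@q.jac); print(use,q.x[:5].round(4),np.degrees(q.x[3:5]).round(2),'sd',np.degrees(np.sqrt(C[4,4])).round(2),'cost',q.cost.round(1),'pap',q.x[5:12].round(4)); print('   ',q.x[12:].round(1))
    q=run(list(obs)); np.save('board.npy',q.x[:5])
    for n,e in zip(obs,res3(q.x,list(obs),True)): print(n,e.round(1).tolist())
E
python3 fit3.py
```

```text
['w6', 'w7', 'w8'] [ 0.5454 -0.1803  0.0785  0.0797  0.2955] [ 4.57 16.93] sd 0.21 cost 33.5 pap [ 0.1873 -0.0749  0.2646 -0.065   0.22   -0.08    0.0221]
    [ 0.  -0.  -0.2  0.  -0.3  0.2  0.   0.   0.   0.   0.   0.   0.   0.
  0.   0.   0.   0. ]
['w8'] [ 0.5458 -0.1807  0.0783  0.0812  0.2924] [ 4.65 16.75] sd 0.33 cost 3.5 pap [ 0.1872 -0.0749  0.2646 -0.065   0.22   -0.08    0.0221]
    [ 0.   0.  -0.  -0.  -0.4 -0.2  0.   0.   0.   0.   0.   0.   0.   0.
  0.   0.   0.   0. ]
['top', 'scene'] [ 0.5464 -0.1803  0.0767  0.0804  0.2822] [ 4.61 16.17] sd 0.52 cost 8.0 pap [ 0.1863 -0.0753  0.2658 -0.0653  0.22   -0.08    0.0227]
    [-0.   0.  -0.  -0.   0.  -0.  -0.1  0.  -0.  -0.1 -0.3 -0.1 -0.1  0.
  0.  -0.1 -0.  -0.2]
['w6', 'w7', 'w8', 'top', 'scene'] [ 0.5459 -0.1799  0.0786  0.0799  0.2929] [ 4.58 16.78] sd 0.18 cost 44.7 pap [ 0.1873 -0.0749  0.2647 -0.065   0.22   -0.08    0.0221]
    [ 0.2  0.5 -0.1  0.3 -0.3  0.1 -0.1  0.  -0.1 -0.1 -0.3  0.1 -0.3 -0.4
  0.2 -0.   0.   0.1]
w6 [[1.0, 0.3], [-1.1, 0.4], [-0.5, -1.1], [0.6, -1.5], [0.2, 0.1], [-1.2, 0.2], [-0.9, 0.4], [0.0, 1.0], [-16.6, -6.9], [-0.1, 0.0], [0.8, 0.5]]
w7 [[1.0, 0.6], [-0.8, 0.9], [-1.5, -0.4], [0.8, -0.4], [0.2, 0.2], [-0.4, -0.1], [0.3, -0.4], [-0.0, 0.6], [0.1, -0.7], [0.0, -0.4]]
w8 [[0.7, 0.5], [-1.1, 0.6], [-0.6, -1.5], [0.4, -1.0], [0.8, -0.1], [0.3, -0.3], [-0.1, -0.0], [0.5, 0.4], [0.6, -0.2], [-0.6, 1.0], [0.6, -0.2], [-0.1, 0.7]]
top [[-0.8, 0.3], [0.2, -0.3], [0.3, 0.1], [-0.6, 0.4], [0.6, 1.1], [-0.5, 0.9], [-0.6, -0.9], [0.7, -0.4], [0.2, -0.3], [0.4, -0.4], [-0.2, -0.2], [0.2, 0.1]]
scene [[0.4, 0.5], [-0.8, 0.1], [0.1, -0.9], [1.1, -0.5], [-2.0, -0.9], [-0.0, -0.5], [2.2, 0.7], [0.6, 1.5], [-0.3, -0.6], [-0.7, -0.4], [0.7, 1.2], [-1.5, 0.4]]
```

```bash
sed -i "s/^from fit import o,pts/class o: x=np.load('\.\/board.npy')/; s/^M=pts.*/M=R.from_euler('ZY',[o.x[3],-o.x[4]]).as_matrix()/" tgt.py
python3 - <<'E'
from tgt import *
s=info()
delta(s,*target(0.002,0,.03))
E
```

```text
t 7.7667 pos [ 0.5881 -0.0446  0.3041] F board axes [-1.13 -0.22 -2.85] torque [ 0.01  0.04 -0.  ] w 0.0394
window u v h mm [ 98.7 131.5 132.2] misalign deg [ 0.05 13.89  0.05]
shift mm [  86.2 -131.5  124.6] turn deg [ -0.05 -13.89  -0.05]
```

Call:
drive_tool(plan=[[[0,-33,0,0,-7,0,0],[0,-33,0,0,-6.9,0,0],[20,-33,0,0,0,0,0],[35,-32,0,0,0,0,0],[20,0,25,0,0,0,0],[0,0,25,0,0,0,0],[0,0,0,0,0,0,0],[0,0,0,0,0,0,0]]])

```text
clock: 8.43
tool_pos: [0.5437, -0.1746, 0.2348]
tcp_rot: [0.144, -0.039, 0.989, 0.005]
wrist_force: [-0.7, 0.6, -2.5]
width: 0.0395
```

```bash

python3 - <<'E'
from tgt import *
s=info()
delta(s,*target(0.002,0,.015))
E
```

```text
t 8.4333 pos [ 0.5437 -0.1746  0.2348] F board axes [-1.36  0.65 -2.22] torque [0.04 0.28 0.01] w 0.0395
window u v h mm [43.2  5.4 79.5] misalign deg [0.04 0.16 0.04]
shift mm [41.2 -5.4 64.7] turn deg [-0.04 -0.16 -0.04]
```

Call:
drive_tool(plan=[[[25,-5,0,0,0,0,0],[16,0,20,0,0,0,0],[0,0,25,0,0,0,0],[0,0,15,0,0,0,0],[0,0,4,0,0,0,0],[0,0,0,0,0,0,0],[0,0,0,0,0,0,0]]])

```text
clock: 9.02
tool_pos: [0.5265, -0.182, 0.1637]
tcp_rot: [0.146, -0.04, 0.988, 0.005]
wrist_force: [0.9, -0.2, -3.1]
width: 0.0393
```

```bash

python3 - <<'E'
from tgt import *
import cv2
s=info()
w=r.snapshot('wrist'); cv2.imwrite('pics/w9.png',w['color'][:,:,::-1])
w=r.snapshot('scene'); cv2.imwrite('pics/s9.png',cv2.resize(w['color'][130:260,100:340,::-1],None,fx=3,fy=3))
w=r.snapshot('top'); cv2.imwrite('pics/t9.png',cv2.resize(w['color'][120:260,310:490,::-1],None,fx=4,fy=4))
E
```

```text
t 9.0167 pos [ 0.5265 -0.182   0.1637] F board axes [-0.08 -0.28 -3.23] torque [-0.04  0.27  0.02] w 0.0393
window u v h mm [ 5.9 -0.7 16.6] misalign deg [ 0.13 -0.02 -0.08]
```

View pics/w9.png

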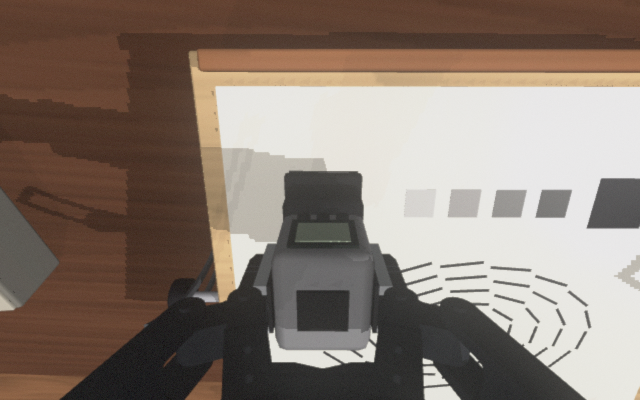

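View pics/s9.png

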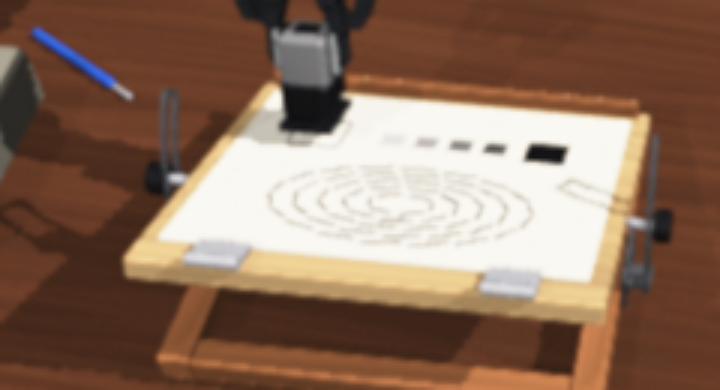

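View pics/t9.png

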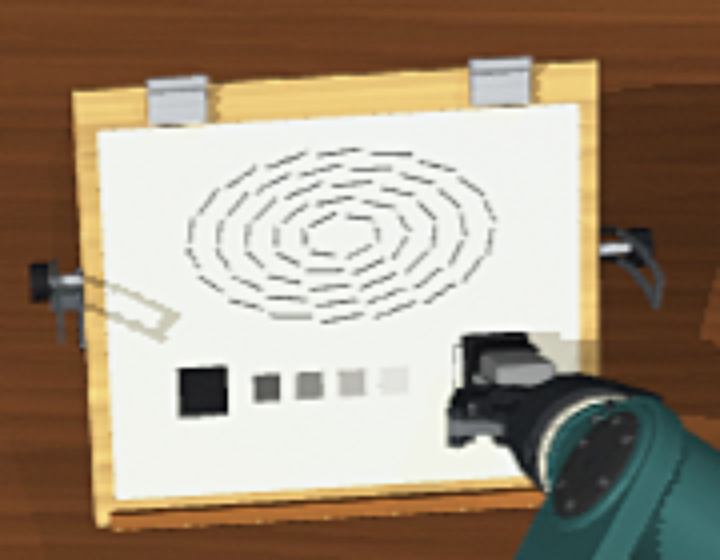

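Call:
drive_tool(plan=[[[3.5,0.5,5,0,0,0,0],[0,0,5,0,0,0,0],[0,0,0,0,0,0,0],[0,0,0,0,0,0,0],[0,0,0,0,0,0,0],[0,0,0,0,0,0,0]]])

```text
clock: 9.67
tool_pos: [0.5249, -0.1814, 0.15]
tcp_rot: [0.144, -0.039, 0.989, 0.006]
wrist_force: [0.5, -0.4, -3.0]
width: 0.0393
```

```bash

python3 - <<'E'
from tgt import *
s=info()
E
```

```text
t 9.6667 pos [ 0.5249 -0.1814  0.15  ] F board axes [-0.39 -0.47 -3.05] torque [0.01 0.33 0.01] w 0.0393
window u v h mm [0.2 0.2 3.9] misalign deg [-0.01  0.21  0.01]
```

Call:
drive_tool(plan=[[[-1.5,0,1,0,0,0,0],[0,0,1,0,0,0,0],[0,0,0,0,0,0,0],[0,0,0,0,0,0,0],[0,0,0,0,0,0,0]]])

```text
clock: 10.08
tool_pos: [0.5268, -0.1812, 0.1484]
tcp_rot: [0.144, -0.04, 0.989, 0.006]
wrist_force: [-0.5, 0.2, -2.2]
width: 0.0393
```

```bash

python3 - <<'E'
from tgt import *
s=info()
E
```

```text
t 10.0833 pos [ 0.5268 -0.1812  0.1484] F board axes [-1.09  0.24 -1.99] torque [-0.02  0.29  0.02] w 0.0393
window u v h mm [1.6 0.3 1.9] misalign deg [-0.02  0.22  0.01]
```

Call:
drive_tool(plan=[[[0,0,1,0,0,0,0],[0,0,1,0,0,0,0],[0,0,0,0,0,0,0],[0,0,0,0,0,0,0]]])

```text
clock: 10.42
tool_pos: [0.5274, -0.1812, 0.1471]
tcp_rot: [0.144, -0.04, 0.989, 0.006]
wrist_force: [-2.0, 0.9, -0.1]
width: 0.0397
```

```bash

python3 - <<'E'
from tgt import *
s=info()
E
```

```text
t 10.4167 pos [ 0.5274 -0.1812  0.1471] F board axes [-1.92  1.04  0.44] torque [0.08 0.47 0.03] w 0.0397
window u v h mm [1.8 0.1 0.4] misalign deg [ 0.    0.21 -0.  ]
```

Call:
drive_tool(plan=[[[0,0,1,0,0,0,0],[0,0,1,0,0,0,0],[0,0,1,0,0,0,0],[0,0,0,0,0,0,0],[0,0,0,0,0,0,0]]])

```text
clock: 10.83
tool_pos: [0.5283, -0.1811, 0.144]
tcp_rot: [0.144, -0.04, 0.989, 0.006]
wrist_force: [-4.8, 1.0, 2.6]
width: 0.0395
```

```bash

python3 - <<'E'
from tgt import *
s=info()
E
```

```text
t 10.8333 pos [ 0.5283 -0.1811  0.144 ] F board axes [-3.7   1.33  3.88] torque [ 0.11  0.58 -0.07] w 0.0395
window u v h mm [ 1.8  0.1 -2.7] misalign deg [ 0.   0.2 -0. ]
```

Call:
drive_tool(plan=[[[0,0,1,0,0,0,0],[0,0,1,0,0,0,0],[0,0,0,0,0,0,0],[0,0,0,0,0,0,0]]])

```text
clock: 11.17
tool_pos: [0.5289, -0.1811, 0.142]
tcp_rot: [0.144, -0.04, 0.989, 0.006]
wrist_force: [-4.6, 1.1, 4.1]
width: 0.0395
```

```bash

python3 - <<'E'
from tgt import *
s=info()
E
```

```text
t 11.1667 pos [ 0.5289 -0.1811  0.142 ] F board axes [-3.13  1.45  5.22] torque [0.25 0.69 0.02] w 0.0395
window u v h mm [ 1.7  0.1 -4.9] misalign deg [-0.    0.21  0.  ]
```

Call:
drive_tool(plan=[[[0,0,1,0,0,0,0],[0,0,0.5,0,0,0,0],[0,0,0,0,0,0,0],[0,0,0,0,0,0,0]]])

```text
clock: 11.5
tool_pos: [0.5292, -0.1811, 0.1413]
tcp_rot: [0.144, -0.04, 0.989, 0.006]
wrist_force: [-6.4, 1.0, 7.0]
width: 0.0394
```

```bash

python3 - <<'E'
from tgt import *
s=info()
E
```

```text
t 11.5 pos [ 0.5292 -0.1811  0.1413] F board axes [-3.97  1.51  8.52] torque [0.31 0.86 0.03] w 0.0394
window u v h mm [ 1.8  0.1 -5.7] misalign deg [ 0.01  0.2  -0.01]
```

Call:
drive_tool(plan=[[[0,0,0.4,0,0,0,0],[0,0,0,0,0,0,0],[0,0,0,0,0,0,0],[0,0,0,0,0,0,0],[0,0,0,0,0,0,0],[0,0,0,0,0,0,0],[0,0,0,0,0,0,0],[0,0,0,0,0,0,0]]])

```text
clock: 12.17
tool_pos: [0.5292, -0.1811, 0.1413]
tcp_rot: [0.144, -0.04, 0.989, 0.006]
wrist_force: [-8.6, 1.6, 8.3]
width: 0.0396
```

```bash

python3 - <<'E'
from tgt import *
import cv2
s=info()
w=r.snapshot('wrist'); cv2.imwrite('pics/w10.png',w['color'][:,:,::-1])
w=r.snapshot('scene'); cv2.imwrite('pics/s10.png',cv2.resize(w['color'][145:205,170:250,::-1],None,fx=8,fy=8,interpolation=cv2.INTER_CUBIC))
E
```

```text
t 12.1667 pos [ 0.5292 -0.1811  0.1413] F board axes [-5.73  2.32 10.38] torque [0.4  1.05 0.05] w 0.0396
window u v h mm [ 1.8  0.1 -5.7] misalign deg [ 0.01  0.21 -0.01]
```

View pics/w10.png

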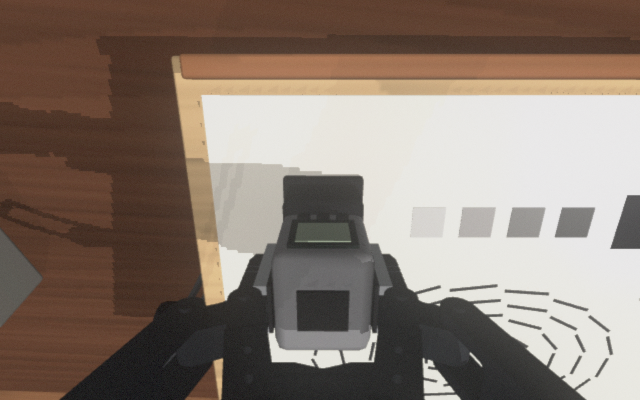

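View pics/s10.png

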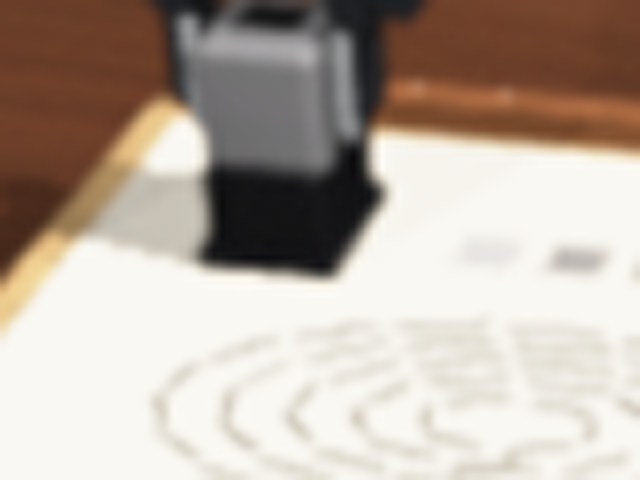

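Call:
drive_tool(plan=[[[0,0,0,0,0,0,0],[0,0,0,0,0,0,0],[0,0,0,0,0,0,0],[0,0,0,0,0,0,0],[0,0,0,0,0,0,0]]])

```text
clock: 12.68
tool_pos: [0.5292, -0.181, 0.1412]
tcp_rot: [0.144, -0.04, 0.989, 0.006]
wrist_force: [-8.1, 1.4, 9.5]
width: 0.0396
```

```bash

python3 - <<'E'
from tgt import *
s=info()
m=r.snapshot('wrist')['mount']
cams['wm']=(324.9646400104301,322.3802441081631,191.5581773321931,m)
print(atz('wm',[(428,222),(477,222)],.0645),atz('wm',[(283,176),(363,176)],.0575))
delta(s,*target(0.002,.2,.02))
E
```

```text
t 12.6833 pos [ 0.5292 -0.181   0.1412] F board axes [-4.88  2.06 11.41] torque [ 0.37  1.04 -0.06] w 0.0396
window u v h mm [ 1.8  0.2 -5.7] misalign deg [ 0.01  0.21 -0.01]
[[0.00279492 0.06502286 0.0645    ]
 [0.00281816 0.09498129 0.0645    ]] [[ 0.03404428 -0.02160611  0.0575    ]
 [ 0.03408029  0.02315108  0.0575    ]]
shift mm [ 1.000e-01  1.998e+02 -2.570e+01] turn deg [-0.01 -0.21  0.01]
```

Call:
drive_tool(plan=[[[0,0,-6,0,0,0,0],[0,0,-12,0,0,0,0],[0,0,-20,0,0,0,0],[0,20,0,0,0,0,0],[0,36,0,0,0,0,0],[0,36,0,0,0,0,0],[0,36,0,0,0,0,0],[0,36,0,0,0,0,0]]])

```text
clock: 13.4
tool_pos: [0.5048, -0.017, 0.1756]
tcp_rot: [0.144, -0.039, 0.989, 0.006]
wrist_force: [0.1, -0.4, -3.7]
width: 0.0395
```

Call:
drive_tool(plan=[[[0,25,0,0,0,0,0],[0,10,0,0,0,0,0],[0,0,0,0,0,0,0],[0,0,0,0,0,0,0],[0,0,0,0,0,0,0],[0,0,0,0,0,0,0]]])

```text
clock: 13.9
tool_pos: [0.5028, 0.0155, 0.1761]
tcp_rot: [0.144, -0.039, 0.989, 0.006]
wrist_force: [-0.3, -0.4, -3.4]
width: 0.0392
```

```bash

python3 - <<'E'
from tgt import *
import cv2
s=info()
w=r.snapshot('wrist'); cv2.imwrite('pics/w11.png',w['color'][:,:,::-1])
delta(s,*target(0.002,.2,.005))
E
```

```text
t 13.9 pos [0.5028 0.0155 0.1761] F board axes [-1.31 -0.41 -3.18] torque [-0.04  0.27  0.04] w 0.0392
window u v h mm [  1.6 198.2  30.8] misalign deg [0.02 0.25 0.09]
shift mm [-0.2  1.8 25.8] turn deg [-0.02 -0.25 -0.09]
```

View pics/w11.png

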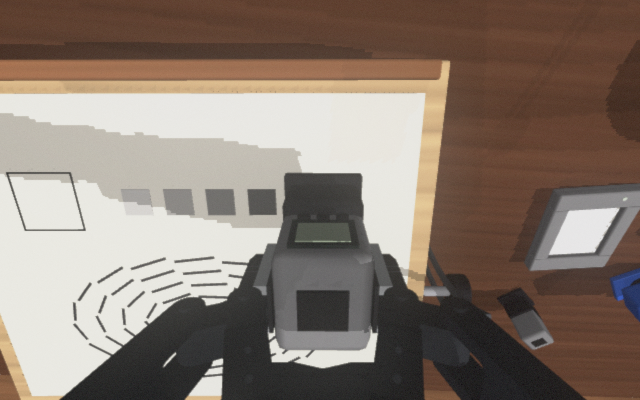

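Call:
drive_tool(plan=[[[0,2,8,0,0,0,0],[0,0,12,0,0,0,0],[0,0,5,0,0,0,0],[0,0,0,0,0,0,0],[0,0,0,0,0,0,0],[0,0,0,0,0,0,0]]])

```text
clock: 14.45
tool_pos: [0.5099, 0.0189, 0.1527]
tcp_rot: [0.144, -0.039, 0.989, 0.006]
wrist_force: [0.7, -0.2, -2.9]
width: 0.0396
```

```bash

python3 - <<'E'
from tgt import *
import cv2
s=info()
w=r.snapshot('wrist'); cv2.imwrite('pics/w12.png',w['color'][:,:,::-1])
m=w['mount']
w=r.snapshot('scene'); cv2.imwrite('pics/s12.png',cv2.resize(w['color'][145:205,230:320,::-1],None,fx=8,fy=8,interpolation=cv2.INTER_CUBIC))
E
```

```text
t 14.45 pos [0.5099 0.0189 0.1527] F board axes [-0.19 -0.3  -2.96] torque [-0.02  0.28 -0.  ] w 0.0396
window u v h mm [  1.9 201.    6.3] misalign deg [-0.    0.19  0.02]
```

View pics/w12.png

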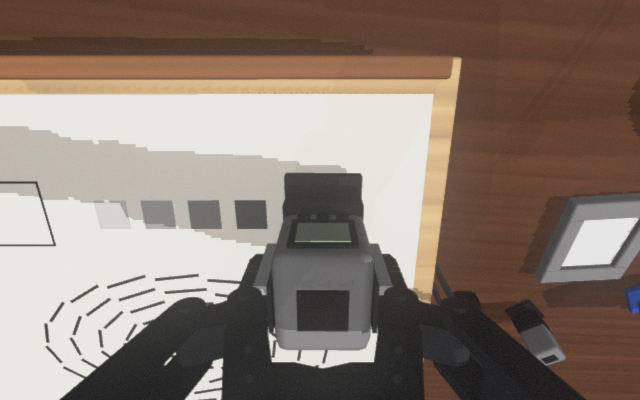

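View pics/s12.png

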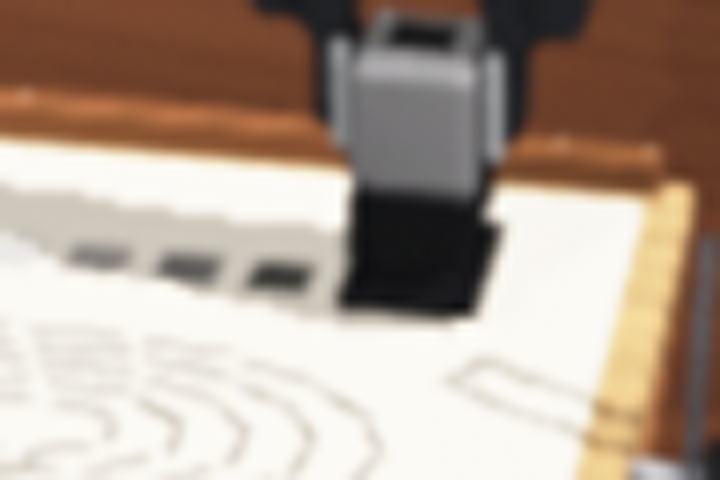

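Call:
drive_tool(plan=[[[0,-0.8,2,0,0,0,0],[0,0,1.5,0,0,0,0],[0,0,1,0,0,0,0],[0,0,1,0,0,0,0],[0,0,1,0,0,0,0],[0,0,1,0,0,0,0],[0,0,0,0,0,0,0],[0,0,0,0,0,0,0]]])

```text
clock: 15.22
tool_pos: [0.5117, 0.0185, 0.1456]
tcp_rot: [0.144, -0.04, 0.989, 0.006]
wrist_force: [-3.7, 0.5, 1.7]
width: 0.0391
```

```bash

python3 - <<'E'
from tgt import *
s=info()
E
```

```text
t 15.2167 pos [0.5117 0.0185 0.1456] F board axes [-2.96  0.79  2.68] torque [ 0.01  0.77 -0.01] w 0.0391
window u v h mm [  1.6 200.5  -1.1] misalign deg [-0.01  0.22 -0.  ]
```

Call:
drive_tool(plan=[[[0,0,1,0,0,0,0],[0,0,1,0,0,0,0],[0,0,1,0,0,0,0],[0,0,0,0,0,0,0],[0,0,0,0,0,0,0]]])

```text
clock: 15.63
tool_pos: [0.5126, 0.0185, 0.1427]
tcp_rot: [0.144, -0.04, 0.989, 0.006]
wrist_force: [-6.1, -0.3, 3.3]
width: 0.0394
```

```bash

python3 - <<'E'
from tgt import *
s=info()
E
```

```text
t 15.6333 pos [0.5126 0.0185 0.1427] F board axes [-4.93  0.15  4.91] torque [0.02 0.81 0.06] w 0.0394
window u v h mm [  1.6 200.4  -4.1] misalign deg [-0.01  0.23  0.  ]
```

Call:
drive_tool(plan=[[[0,0,1,0,0,0,0],[0,0,0.8,0,0,0,0],[0,0,0.6,0,0,0,0],[0,0,0,0,0,0,0],[0,0,0,0,0,0,0],[0,0,0,0,0,0,0]]])

```text
clock: 16.13
tool_pos: [0.5131, 0.0186, 0.1412]
tcp_rot: [0.144, -0.04, 0.989, 0.006]
wrist_force: [-9.0, -0.3, 6.7]
width: 0.0393
```

```bash

python3 - <<'E'
from tgt import *
s=info()
E
```

```text
t 16.1333 pos [0.5131 0.0186 0.1412] F board axes [-6.66  0.41  9.  ] torque [ 0.08  1.21 -0.03] w 0.0393
window u v h mm [  1.6 200.5  -5.7] misalign deg [-0.01  0.23 -0.01]
```

Call:
drive_tool(plan=[[[0.5,0,0.4,0,0,0,0],[0,0,0,0,0,0,0],[0,0,0,0,0,0,0],[0,0,0,0,0,0,0],[0,0,0,0,0,0,0],[0,0,0,0,0,0,0],[0,0,0,0,0,0,0],[0,0,0,0,0,0,0]]])

```text
clock: 16.8
tool_pos: [0.513, 0.0186, 0.1411]
tcp_rot: [0.144, -0.04, 0.989, 0.006]
wrist_force: [-9.7, -0.4, 8.9]
width: 0.0393
```

```bash

python3 - <<'E'
from tgt import *
import cv2
s=info()
w=r.snapshot('wrist'); cv2.imwrite('pics/w13.png',w['color'][:,:,::-1])
w=r.snapshot('scene'); cv2.imwrite('pics/s13.png',w['color'][:,:,::-1])
E
```

```text
t 16.8 pos [0.513  0.0186 0.1411] F board axes [-6.74  0.38 11.32] torque [ 0.1   1.19 -0.05] w 0.0393
window u v h mm [  1.6 200.5  -5.7] misalign deg [-0.01  0.17 -0.01]
```

View pics/w13.png

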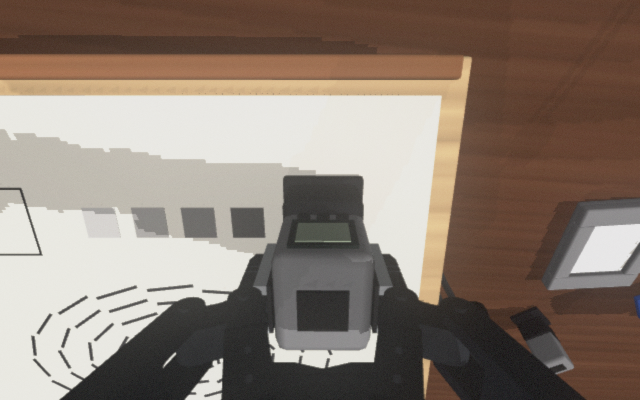

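View pics/s13.png

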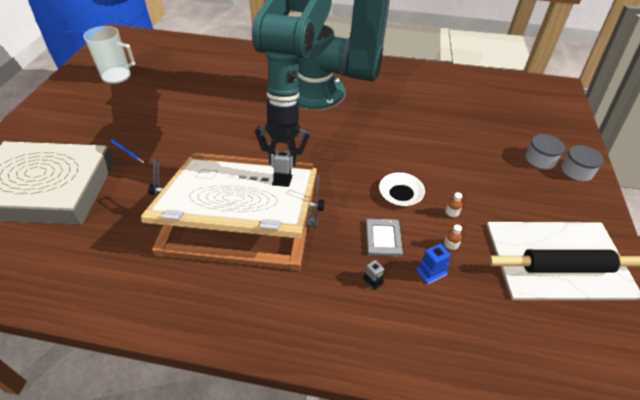

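Call:
drive_tool(plan=[[[0,0,0,0,0,0,0],[0,0,0,0,0,0,0],[0,0,0,0,0,0,0],[0,0,0,0,0,0,0],[0,0,0,0,0,0,0],[0,0,0,0,0,0,0]]])

```text
clock: 17.4
tool_pos: [0.513, 0.0186, 0.1412]
tcp_rot: [0.144, -0.04, 0.989, 0.006]
wrist_force: [-9.5, -0.3, 8.7]
width: 0.0394
```

```bash

python3 - <<'E'
from tgt import *
s=info(); print(r.hand_in())
E
```

```text
t 17.4 pos [0.513  0.0186 0.1412] F board axes [-6.56  0.46 11.08] torque [ 0.13  1.15 -0.02] w 0.0394
window u v h mm [  1.6 200.5  -5.7] misalign deg [-0.    0.17 -0.01]
the job is handed in; nothing more can be done
None
```

The job is handed in at 17.4 s of the 48 s allowed, with the meter still gripped and pressed flush on the dark square; `hand_in()` gives no verdict.

- **Zeroing on bare paper:** I lifted the grey meter from its cradle and pressed it on the outlined square. It was held fully in for about 1.3 s, with a contact force of about 11–14 N. I then lifted it about 30 mm clear of the paper and carried it across.
- **Reading on the dark square:** The shoe counts as fully in because the meter stopped about 6 mm past first contact while the force kept rising. The normal force was about 14 N, the window was estimated within about 1–2 mm of the square's centre, and the tilt was within 0.2° of the fitted slope. The square was hidden under the foot at the end, so its centring rests on the earlier fit.
- **Other objects:** In the last scene picture, nothing else appeared to have moved.

**Checks that disagreed:**
- **Slope:** The fixed cameras gave 16.0–16.2°, one wrist picture alone gave 18.8°, and all the wrist views together gave 16.9°. I used the combined fit, 16.8°.
- **Sideways force:** About 6 N along the slope remained during the final press. A 0.5 mm shift to relieve it made no clear difference, and the meter did not slip.

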